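# Press and turn the drinks tap's tapered key home

### The job

The drinks dispenser has just been washed, and the black key of its tap stands loose and open in its tapered barrel. Turn the key clockwise until its long arm points at the red dot on the barrel, pressing it firmly down all the while you turn, so that its collar comes home on the barrel's rim and it stays there, closed and tight, when you let go. Leave the cups, the stir sticks and the sugar pourers standing where they are.

Things in the scene. Friction and masses are not known exactly. Their poses are not given: they have to be found in the camera images.
- dispenser: small drinks dispenser, fixed in place: clear round tank on a flared steel foot, steel lid 148 mm across (top at 185 mm, black knob to 197 mm). Origin: counter level under the tank's centre; own -x points out along the tap, z up. Tap axis 135 mm out, spout 42 mm further, over a drip tray 76 mm square and 10 mm high.
- barrel_rim (a point): centre of the flat top rim of the tap's upright steel barrel, on the key's axis, 130 mm above the counter; rim 37 mm across.
- closed_mark (a point): the red enamel dot on a lug of the barrel's rim, 20.5 mm from the key's axis, towards the dispenser's own +y. The key is closed when its long arm lies above it.
- key_grip (a point): point on the key's upright axis, 22 mm above the underside of its steel collar (35 mm across, 5 mm thick), in the middle of the black grip block to pinch: 11 mm thick, 34 mm long along the arm, from 9 to 37 mm above the collar's underside.
- key_tip (a point): outer end of the key's long black arm, 52.5 mm from the axis (10 mm thick, top 29 mm above the collar's underside, small red dot on its end). The block's other end is the short one, 17 mm from the axis.
- tap_turn (a joint): angle of the key about its upright axis, rad: 0 closed (long arm above the red dot; a stop 0.1 further on), grows anticlockwise seen from above to 1.6 (open, arm along the spout, second stop). Starts at 0.85 to 1.4. Let go without strain: a hand that presses or twists hard as it opens jerks the key round and loosens it.
- tap_press (a joint): how far the key has gone down its taper, m: 0 loose (collar 7 mm above the rim), 0.007 fully home (collar on the rim). The taper (7 degrees a side) is springy and grips: pressed straight with 30 N it sticks two thirds of the way; with 15 to 22 N while turning it draws right in. Turned unpressed it rides up loose; let go when home, it holds. Turning takes up to 0.3 N m.
- mug_2: plain cream cup, 59x83x55 mm, on the drip tray under the spout. Origin: centre of its underside.
- mug_1: white cup with red flowers, 61x85x50 mm. Origin: centre of its underside.
- stir_sticks: pale cup full of wooden stir sticks, 72 mm across, 147 mm high. Origin: centre of its underside.
- sugar_pourer_b: glass sugar pourer with a steel top, 68 mm across, 142 mm high, to the left of the wooden tea chest (a second one, fixed, stands to its right). Origin: centre of its underside.

How it is judged:
By the outcome, as a careful person would: the job done as asked, in the order asked, and still so for the second after the job is handed in, with the robot touching nothing.
It also fails if it takes over 42 s, if anything falls off the work surface, if the arm or the gripper's body presses on something with over 40 N, if the wrist force passes 120 N, or if a joint passes its speed limit or range.

### The arm

A 6-joint arm with a two-finger parallel gripper is mounted at the origin on a cart in front of the work surface, level with it; the furniture and walls round the work are solid. World frame = base frame: x ahead of the robot, y to its left, z up, the work surface at z = 0. Lengths are in mm, angles in rad, forces in N, time in s.
With the tool pointing down it reaches from about 350 to 875 mm from the base axis. Payload 4.2 kg.
Tool frame: the origin (TCP) lies at the very end of the fingers, on their centre line; the grasp point (between the pads) lies arm.grip_point_offset behind it (arm.grip_point_offset is the distance from the TCP to the grasp point, in mm); z points along the fingers, y is the line along which they close (so a half turn about z gives the same grasp; the last joint's range is limited). The gripper opens to 85 mm and grips with 20 to 120 N. Pads are 22 mm wide; open, the fingers measure 114 mm over their backs; the gripper's body (76 mm by 85 mm) begins 54 mm behind the grasp point. The pads swing forward as they close: fully open they stand 13 mm farther back than shut.
Start: joints at [1.563, 0.385, 0.008, 0, -1.194, -0.259], TCP at [164.747, 602.875, 231.312] pointing down, gripper open.
Joint ranges: [-3.14, 3.14], [-1.21, 2.06], [-1.07, 1.41], [-3.16, 2.05], [-2.99, -0.16], [-3.1, 3.1]. Speed limits (rad/s): [2.79, 2.79, 3.14, 3.14, 3.14, 3.14].

### API

Orientations are given as a unit quaternion [x, y, z, w].
In Python, from bench import arm, cams, ticket gives the robot as it stands.
- The arm moves only by the tool servo_tool, never from a script. Its argument "commands" is a list that holds one entry, the list of rows, each a list of 7 numbers: the closure in counts, from 0 (fully open) to 255 (shut), then the shift along the tool's x, y, z in m, then the turn, a rotation vector about the tool's x, y, z in degrees. In form: [[[grip, x, y, z, ax, ay, az], ...]]. A call has 1 to 10 rows; each row shifts and turns the commanded pose from where the row before left it, along the tool's axes as they then stand; what a row does not reach is not made up. A row lasts 1/12 s, in which the tool goes at most 41.7 mm and 7.16 degrees, less where a joint would pass 70% of its speed; a pose out of reach is approached as far as the arm can. A call with a gripper value outside its range is refused whole. The fingers move at their own pace and stop on an object; the grip force is fixed at half the most. Time passes only in rows, so rows that do not move let the fingers close. It gives the time, the measured TCP pose, the force, the opening and the grip force at its end, in the units of the state.
- arm.read_state(): the state, without advancing time (a new reading comes with each control period).
- cams.get_image(name): name is "scene" or "top" or "wrist"; returns a dict with "frame" (400x640x3 uint8, blue, green, red), "K" (3x3 intrinsics, pixels), "T" (4x4, takes a point from camera to world coordinates). Camera axes: x right, y up, looking along -z (the intrinsics and any distortion apply to the point x, -y, -z); pixel columns grow to the right and rows downward; lengths in mm; the calibration is good to about 2 mm. The wrist camera is an equidistant fisheye: a pixel r from the principal point sees the ray r / f radians off the axis. A picture is of the moment at which its call begins. There is no depth.
- ticket.job_done(): hands the job in; it is judged then, once.
The state is a dict: "clock": time; "joints": joint angles; "joint_vel": joint speeds; "joint_efforts": joint torques, N m; "position": TCP position; "ee_rot": TCP orientation; "contact_force": force on the tool from outside, world axes, zero at the start; "wrist_torque": the same for the moment, N m; "gripper_width": finger opening in mm; "grasp_force": force on a finger pad.
Only numpy, scipy, OpenCV 4.12 (cv2) and the standard library are available. Lean on these libraries where they do the work, as an engineer would, in place of code of your own. Each camera call takes 0.05 s, during which the arm holds its last target. There are 200 camera calls.

## Working session

There is one attempt and no reset: what is moved stays moved. The work goes in short steps, Python scripts to look and compute and a tool call to move; the robot and the scene stay as the last step left them, time stands still between calls to the robot, and variables do not carry over. Pictures are saved under pics/ and viewed, at most 12 in all, crops included, and the job is handed in when it is done.

Besides the shell and the picture viewer there is one more tool, called after ">>>" as a command line: name --argument value ..., lists and objects as JSON in quotes. servo_tool: Moves the arm, as the interface text tells. Its arguments: {"type":"object","properties":{"commands":{"type":"array","items":{"type":"array","items":{"type":"array","items":{"type":"number"}}}}},"required":["commands"]}

```bash
mkdir -p pics; python3 - <<'E'
from bench import arm,cams
import cv2
print(arm.read_state(), arm.grip_point_offset)
for n in ("scene","top"):
    d=cams.get_image(n); cv2.imwrite(f"pics/{n}0.png",d["frame"]); print(n,d["K"].round(1).tolist(),d["T"].round(4).tolist(),d.keys())
E
```

```text
{'clock': 0.0, 'joints': array([ 1.56260240e+00,  3.85545610e-01,  6.61263183e-03, -5.08851181e-04,
       -1.19401258e+00, -2.58600258e-01]), 'joint_vel': array([-0.00067683, -0.00138866, -0.00217134,  0.00049842,  0.00106284,
       -0.00012245]), 'joint_efforts': array([ 1.10355199e-03, -3.92286944e+01,  1.88399577e+01,  4.18607980e+00,
       -4.56464215e-03, -6.10223818e-07]), 'position': array([164.59994324, 602.31805909, 230.22157769]), 'ee_rot': array([ 9.91102705e-01, -1.33094768e-01, -1.00432398e-04,  1.09573521e-03]), 'contact_force': array([-0.40130238,  0.63052612,  0.08134194]), 'wrist_torque': array([ 0.03248726, -0.01241681,  0.05342713]), 'grasp_force': 0.0, 'gripper_width': 85.45458857236412} 18.700000000000003
scene [[401.2, 0.0, 318.3], [0.0, 401.2, 200.1], [0.0, 0.0, 1.0]] [[0.6295, 0.5187, -0.5785, -0.3866], [-0.7768, 0.4398, -0.4507, -295.4672], [0.0207, 0.7331, 0.6798, 761.9268], [0.0, 0.0, 0.0, 1.0]] dict_keys(['frame', 'K', 'T'])
top [[367.5, 0.0, 322.8], [0.0, 367.5, 196.6], [0.0, 0.0, 1.0]] [[-0.0201, 0.9889, -0.1472, 415.8741], [-0.9998, -0.0203, 0.0002, 156.4472], [-0.0028, 0.1472, 0.9891, 979.059], [0.0, 0.0, 0.0, 1.0]] dict_keys(['frame', 'K', 'T'])
```

View pics/scene0.png

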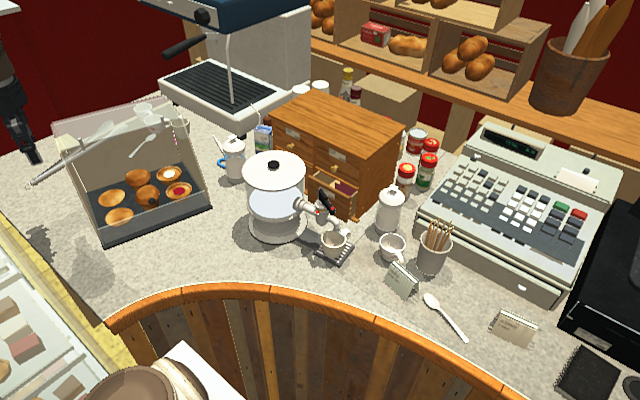

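View pics/top0.png

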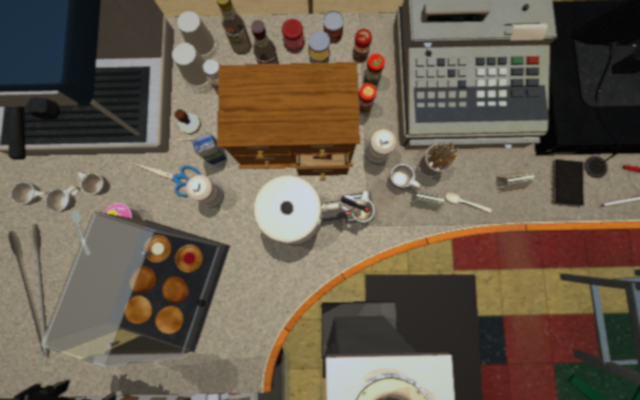

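The dispenser's lid is at about (287,208) in the top view and (274,172) in the scene view. The tap and black key are at about (355,207) and (325,207). Next I'll enlarge both around the key.

```bash
python3 - <<'E'
import cv2,numpy as np
a=cv2.imread("pics/scene0.png")[145:275,235:365];b=cv2.imread("pics/top0.png")[160:250,300:390]
r=lambda i:cv2.resize(i,(400,400),interpolation=cv2.INTER_CUBIC)
cv2.imwrite("pics/c0.png",np.hstack([r(a),r(b)]))
E
```

```text
(no output)
```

View pics/c0.png

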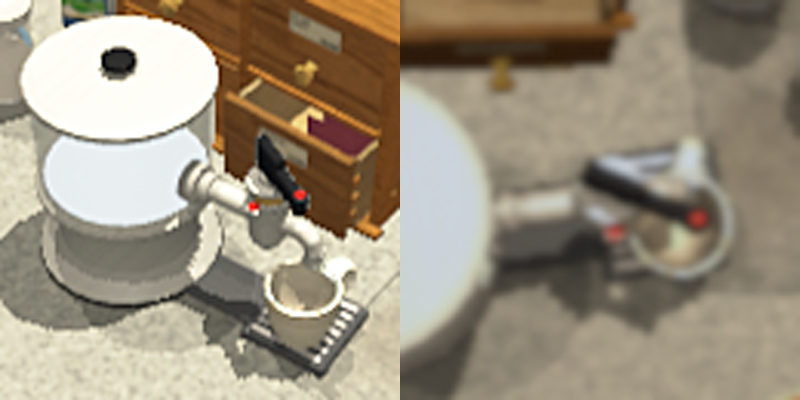

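```bash
cat > h.py <<'E'
import numpy as np,cv2
from bench import arm,cams,ticket
CAL={}
def ray(n,uv,d=None):
    d=d or CAL.setdefault(n,cams.get_image(n)); K,T=d["K"],d["T"]
    p=np.array([(uv[0]-K[0,2])/K[0,0],(uv[1]-K[1,2])/K[1,1]])
    if n=="wrist":
        r=np.hypot(*p); v=np.array([p[0]/r*np.sin(r),-p[1]/r*np.sin(r),-np.cos(r)])
    else: v=np.array([p[0],-p[1],-1.])
    v=T[:3,:3]@v; return T[:3,3],v/np.linalg.norm(v)
def atz(n,uv,z,d=None):
    o,v=ray(n,uv,d); return o+v*(z-o[2])/v[2]
def tri(a,b):
    A=np.zeros((3,3));c=np.zeros(3)
    for o,v in(a,b):
        M=np.eye(3)-np.outer(v,v);A+=M;c+=M@o
    return np.linalg.solve(A,c)
E
python3 - <<'E'
from h import *
for k,s,t,z in(("knob",(273.4,164.5),(287,208),197),("tip",(332.5,208.7),(366.8,208.8),161),("mark",(317.2,212),(348.4,212.2),130)):
    print(k,tri(ray("scene",s),ray("top",t)).round(1),atz("scene",s,z).round(1),atz("top",t,z).round(1))
f=CAL["top"]["frame"]
m=cv2.inRange(f,(200,200,200),(255,255,255));m[:,:240]=0;m[:,330:]=0;m[:165]=0;m[255:]=0
c=max(cv2.findContours(m,0,2)[0],key=cv2.contourArea);e=cv2.fitEllipse(c);print(e,atz("top",e[0],185))
w=cams.get_image("wrist");cv2.imwrite("pics/w0.png",w["frame"])
print(w["K"],w["T"])
E
```

```text
knob [509.  234.  194.9] [506.9 232.4 197. ] [509.1 233.5 197. ]
tip [506.9  59.5 164.9] [509.6  62.3 161. ] [507.9  58.5 161. ]
mark [503.6  98.4 132.8] [505.2 100.5 130. ] [504.3  97.7 130. ]
((288.1577453613281, 207.2671356201172), (56.53419876098633, 59.133548736572266), 93.40705108642578) [512.0486415  232.19194832 185.        ]
[[309.70691629   0.         318.23069836]
 [  0.         309.70691629 205.02019931]
 [  0.           0.           1.        ]] [[-2.63711685e-01  9.23437808e-01  2.78780848e-01  2.35722392e+02]
 [-9.64601231e-01 -2.52692271e-01 -7.54392533e-02  5.82399821e+02]
 [ 7.82306953e-04 -2.88806562e-01  9.57387151e-01  3.74956189e+02]
 [ 0.00000000e+00  0.00000000e+00  0.00000000e+00  1.00000000e+00]]
```

>>> servo_tool --commands '[[[110,0.03,0.0245,-0.006,0,0,0],[110,0.03,0.0245,-0.006,0,0,0],[110,0.03,0.0245,-0.006,0,0,0],[110,0.03,0.0245,-0.006,0,0,0],[110,0.03,0.0245,-0.006,0,0,0],[110,0.03,0.0245,-0.006,0,0,0],[110,0.03,0.0245,-0.006,0,0,0],[110,0.03,0.0245,-0.006,0,0,0],[110,0.03,0.0245,-0.006,0,0,0],[110,0.03,0.0245,-0.006,0,0,0]]]'

```text
clock: 1.63
position: [390.2, 285.7, 292.1]
ee_rot: [0.991, -0.133, 0.0, -0.0]
contact_force: [0.0, 0.6, -0.5]
gripper_width: 48.2
grasp_force: 0.0
```

>>> servo_tool --commands '[[[110,0.03,0.0245,-0.004,0,0,0],[110,0.03,0.0245,-0.004,0,0,0],[110,0.03,0.0245,-0.004,0,0,0],[110,0.03,0.0245,-0.004,0,0,0],[110,0.03,0.0245,-0.004,0,0,0],[110,0.03,0.0245,-0.004,0,0,0],[110,0,0,0,0,0,7],[110,0,0,0,0,0,7],[110,0,0,0,0,0,7],[110,0,0,0,0,0,7]]]'

```text
clock: 2.47
position: [524.6, 97.6, 315.3]
ee_rot: [0.928, -0.372, -0.0, -0.0]
contact_force: [0.3, -0.1, 0.8]
gripper_width: 48.8
grasp_force: 0.0
```

>>> servo_tool --commands '[[[110,0,0,0,0,0,7],[110,0,0,0,0,0,7],[110,0,0,0,0,0,7],[110,0,0,0,0,0,7],[110,0,0,0,0,0,7],[110,0,0,0,0,0,7],[110,0,0,0,0,0,7],[110,0,0,0,0,0,7],[110,0,0,0,0,0,7],[110,0,0,0,0,0,7]]]'

```text
clock: 3.3
position: [524.4, 98.2, 315.4]
ee_rot: [-0.547, 0.837, -0.0, 0.0]
contact_force: [-0.4, 0.0, 0.3]
gripper_width: 48.3
grasp_force: 0.0
```

```bash
python3 - <<'E'
from h import *
s=arm.read_state();print(s)
w=cams.get_image("wrist");cv2.imwrite("pics/w1.png",w["frame"]);import pickle;pickle.dump(w,open("w1.pkl","wb"))
E
```

```text
{'clock': 3.3, 'joints': array([ 4.89303201e-01,  1.77951286e-01, -6.98516026e-02,  1.02280313e-05,
       -1.32280427e+00, -9.01741573e-01]), 'joint_vel': array([-3.66930311e-04, -8.41010358e-04, -1.47675416e-03,  2.99995175e-06,
        4.51640974e-04, -1.44950683e+00]), 'joint_efforts': array([-8.16768552e-04, -2.92666268e+01,  1.96667254e+01,  4.36933547e+00,
        4.64398397e-05,  9.65628661e-01]), 'position': array([524.35445893,  98.1684197 , 315.42411233]), 'ee_rot': array([-5.47338045e-01,  8.36911617e-01, -1.34270185e-05,  9.37569960e-05]), 'contact_force': array([-0.43491271,  0.03633241,  0.32228378]), 'wrist_torque': array([-0.06921903,  0.05033074, -0.05209656]), 'grasp_force': 0.0, 'gripper_width': 48.27331880566097}
```

View pics/w1.png

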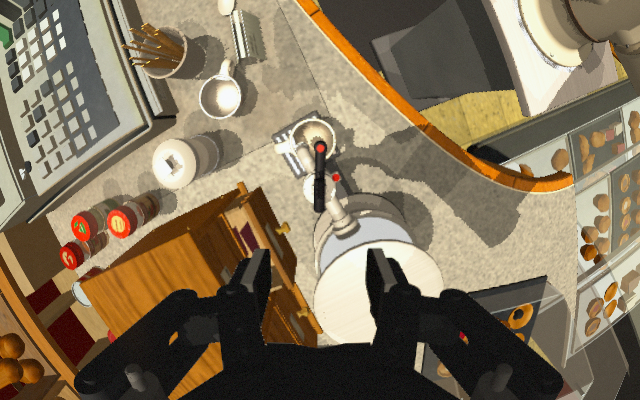

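The wrist view shows the key upright in the picture. Its red tip is at (320,148), its short end at about (319,210), and the closed mark at (335,178). The open drawer handle is at (283,228).

```bash
python3 - <<'E'
from h import *
import pickle
w=pickle.load(open("w1.pkl","rb"));f=w["frame"].astype(int)
c=f[120:225,280:360];m=((c[...,2]>130)&(c[...,1]<80)&(c[...,0]<90)).astype(np.uint8)
n,l,st,ce=cv2.connectedComponentsWithStats(m)
print([(st[i,4],(ce[i]+[280,120]).round(1).tolist()) for i in range(1,n)])
big=cv2.resize(w["frame"][125:225,275:365],(720,800)[0:1]+(600,) if 0 else (540,600),interpolation=cv2.INTER_NEAREST);cv2.imwrite("pics/w1c.png",big)
def proj(p):
    T=w["T"];q=T[:3,:3].T@(np.array(p)-T[:3,3]);a=np.array([q[0],-q[1]]);t=np.arctan2(np.hypot(*a),-q[2]);a=a/np.hypot(*a)*t*w["K"][0,0];return (a+w["K"][:2,2]).round(1)
print(proj((524.5,98.8,174)),proj((524.5,98.8,130)),proj((509.5,233,197)))
E
```

```text
[(np.int32(49), [320.0, 147.9]), (np.int32(42), [335.3, 177.0])]
[318.9 194.3] [318.9 184. ] [383.5 308.8]
```

View pics/w1c.png

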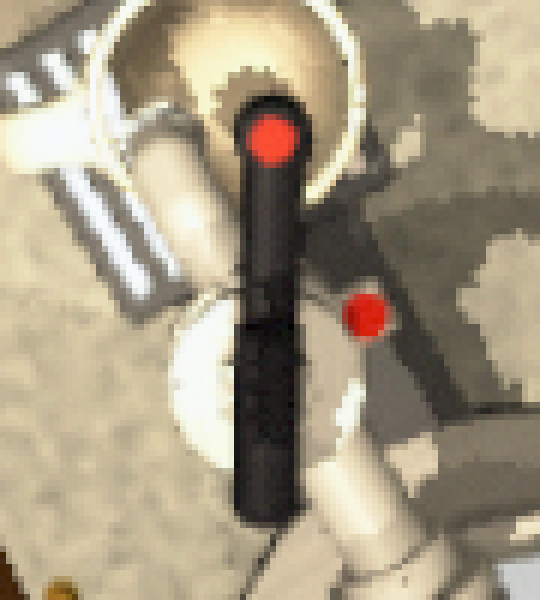

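```bash
python3 - <<'E'
from h import *
import pickle
w=pickle.load(open("w1.pkl","rb"))
g=lambda u,z:atz("wrist",u,z,w)[:2]
t=g((320,147.9),166);m=g((335.3,177),130);c=g((319.7,188),142)
e=g((275+266/6,125+523/6),170)   # block short end
e2=g((275+266/6,125+440/6),174)
a=np.degrees(np.arctan2(*(t-e)[::-1]));am=np.degrees(np.arctan2(*(m-c)[::-1]))
print("tip",t,"mark",m,"collar",c,"short",e,np.hypot(*(t-e)),np.hypot(*(m-c)),np.hypot(*(t-c)),"arm ang",a,"mark ang",am)
k=np.array([509.5,233]);v=m-k;th=np.arctan2(v[1],v[0])-np.arctan2(20.5,-135)
print("yaw",np.degrees(th)%360,"axis from geometry",k-135*np.array([np.cos(th),np.sin(th)]), "short-based",e+17*np.array([np.cos(np.radians(a)),np.sin(np.radians(a))]))
for z in(197,):print("knob wrist? pred ok")
R=w["T"]
E
```

```text
tip [506.15349693  59.43246858] mark [505.06761914  98.79585068] collar [524.35317165 100.60762455] short [531.78979793 116.54792481] 62.605073829567694 19.370468771198357 45.018014497311924 arm ang -114.17295122051775 mark ang -174.63312149924118
yaw 96.74287698107048 axis from geometry [525.35088165  98.93378669] short-based [524.82842739 101.03859471]
knob wrist? pred ok
```

>>> servo_tool --commands '[[[110,-0.002,0.0005,0.03,0,0,0.5],[110,0,0,0.03,0,0,0],[110,0,0,0.03,0,0,0],[110,0,0,0.03,0,0,0],[110,0,0,0.0,0,0,0],[110,0,0,0,0,0,0]]]'

```text
clock: 3.85
position: [524.4, 99.8, 194.7]
ee_rot: [-0.547, 0.837, -0.0, -0.002]
contact_force: [0.9, 0.1, 0.9]
gripper_width: 48.3
grasp_force: 0.0
```

```bash
python3 - <<'E'
from h import *
s=arm.read_state();print(s["position"],s["contact_force"],s["wrist_torque"])
w=cams.get_image("wrist");cv2.imwrite("pics/w2.png",w["frame"][130:380,200:440].repeat(2,0).repeat(2,1))
E
```

```text
[524.3609398   99.83602482 194.70162623] [0.87772594 0.14258318 0.93940329] [ 0.03806862 -0.00232271 -0.01980215]
```

View pics/w2.png

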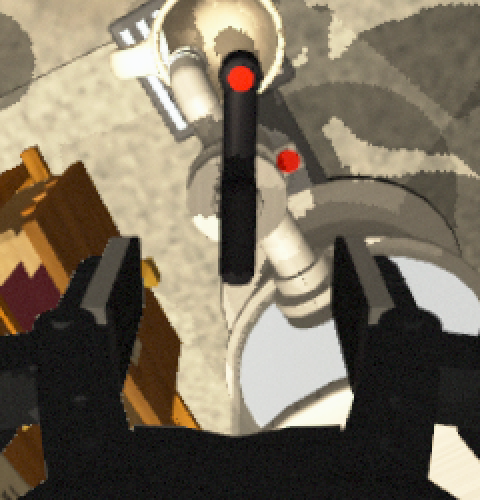

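The key is centred between the pads: key at column 239 and pads at 125 and 350 in this crop. The arm is in line with the tool, so I'll descend and grasp.

>>> servo_tool --commands '[[[110,0,0,0.02,0,0,0],[110,0,0,0.02,0,0,0],[110,0,0,0.0065,0,0,0],[110,0,0,0,0,0,0],[110,0,0,0,0,0,0]]]'

```text
clock: 4.32
position: [526.0, 100.6, 150.6]
ee_rot: [-0.547, 0.837, -0.001, 0.001]
contact_force: [-0.3, 0.4, 0.3]
gripper_width: 48.4
grasp_force: 0.0
```

>>> servo_tool --commands '[[[255,0,0,0,0,0,0],[255,0,0,0,0,0,0],[255,0,0,0,0,0,0],[255,0,0,0,0,0,0],[255,0,0,0,0,0,0],[255,0,0,0,0,0,0],[255,0,0,0,0,0,0],[255,0,0,0,0,0,0]]]'

```text
clock: 4.98
position: [524.8, 100.5, 149.1]
ee_rot: [-0.546, 0.838, 0.0, 0.0]
contact_force: [-2.4, 2.2, 2.9]
gripper_width: 9.8
grasp_force: 61.3
```

```bash
cat >st.py <<'E'
from h import *
s=arm.read_state();q=s["ee_rot"];print(s["clock"].__round__(2),s["position"].round(2),"F",s["contact_force"].round(1),"M",s["wrist_torque"].round(3),"w",round(s["gripper_width"],1),"gf",round(s["grasp_force"],1),"xang",round((np.degrees(2*np.arctan2(q[1],q[0])))%360,2),q.round(4))
E
python3 st.py
```

```text
4.98 [524.82 100.54 149.1 ] F [-2.4  2.2  2.9] M [ 0.849  0.62  -0.014] w 9.8 gf 61.3 xang 246.23 [-5.463e-01  8.376e-01  1.000e-04  3.000e-04]
```

>>> servo_tool --commands '[[[255,0,0,0.002,0,0,0],[255,0,0,0.001,0,0,0],[255,0,0,0,0,0,0]]]'

```text
clock: 5.23
position: [524.9, 100.5, 147.4]
ee_rot: [-0.547, 0.837, -0.0, 0.0]
contact_force: [-5.4, 3.6, 10.5]
gripper_width: 10.0
grasp_force: 62.6
```

```bash
python3 st.py
```

```text
5.23 [524.88 100.52 147.4 ] F [-5.4  3.6 10.5] M [0.917 1.614 0.026] w 10.0 gf 62.6 xang 246.26 [-5.465e-01  8.374e-01 -2.000e-04  4.000e-04]
```

>>> servo_tool --commands '[[[255,0,0.001,0.0015,0,0,0],[255,0,0,0.001,0,0,1],[255,0,0,0.0005,0,0,2]]]'

```text
clock: 5.48
position: [524.8, 100.6, 146.5]
ee_rot: [-0.525, 0.851, -0.001, 0.001]
contact_force: [-7.3, 1.3, 20.4]
gripper_width: 9.6
grasp_force: 63.9
```

```bash
python3 st.py
```

```text
5.48 [524.81 100.62 146.46] F [-7.3  1.3 20.4] M [0.491 2.428 0.11 ] w 9.6 gf 63.9 xang 243.27 [-0.5245  0.8514 -0.0011  0.0012]
```

>>> servo_tool --commands '[[[255,0,0.001,0,0,0,2],[255,0,0,0.0003,0,0,2],[255,0,0,0.0003,0,0,2]]]'

```text
clock: 5.73
position: [524.6, 100.8, 146.1]
ee_rot: [-0.479, 0.878, -0.002, 0.002]
contact_force: [-5.5, -0.7, 20.0]
gripper_width: 9.4
grasp_force: 63.8
```

```bash
python3 st.py
```

```text
5.73 [524.58 100.76 146.05] F [-5.5 -0.7 20. ] M [-0.046  1.803  0.037] w 9.4 gf 63.8 xang 237.24 [-0.479   0.8778 -0.0015  0.0019]
```

>>> servo_tool --commands '[[[255,0,0.0005,0.0002,0,0,2],[255,0,0,0.0002,0,0,2],[255,0,0,0.0002,0,0,2],[255,0,0,0.0002,0,0,2]]]'

```text
clock: 6.07
position: [524.4, 100.9, 145.6]
ee_rot: [-0.417, 0.909, -0.002, 0.002]
contact_force: [-6.8, -0.4, 20.2]
gripper_width: 10.0
grasp_force: 63.9
```

```bash
python3 st.py
```

```text
6.07 [524.38 100.93 145.6 ] F [-6.8 -0.4 20.2] M [-0.327  1.847  0.164] w 10.0 gf 63.9 xang 229.26 [-0.4167  0.909  -0.0015  0.0021]
```

>>> servo_tool --commands '[[[255,0.0,0.0005,0.0004,0,0,2],[255,0,0,0.0003,0,0,2],[255,0,0,0.0002,0,0,2],[255,0,0,0.0002,0,0,2]]]'

```text
clock: 6.4
position: [524.2, 101.1, 145.0]
ee_rot: [-0.352, 0.936, -0.002, 0.002]
contact_force: [-6.2, -1.2, 22.2]
gripper_width: 9.7
grasp_force: 64.2
```

```bash
python3 st.py
```

```text
6.4 [524.17 101.12 145.05] F [-6.2 -1.2 22.2] M [-0.472  1.843 -0.026] w 9.7 gf 64.2 xang 221.27 [-0.3524  0.9358 -0.0016  0.0024]
```

>>> servo_tool --commands '[[[255,0,0,0.0001,0,0,1],[255,0,0,0.0001,0,0,1],[255,0,0,0.0001,0,0,1],[255,0,0,0.0001,0,0,1],[255,0,0,0.0001,0,0,1],[255,0,0,0.0001,0,0,1]]]'

```text
clock: 6.9
position: [524.1, 101.2, 144.6]
ee_rot: [-0.303, 0.953, -0.001, 0.003]
contact_force: [-7.1, -0.7, 23.8]
gripper_width: 9.6
grasp_force: 64.4
```

```bash
python3 st.py
```

```text
6.9 [524.06 101.24 144.58] F [-7.1 -0.7 23.8] M [-0.274  2.07  -0.043] w 9.6 gf 64.4 xang 215.29 [-0.3031  0.953  -0.0013  0.0025]
```

>>> servo_tool --commands '[[[255,0,0.0005,0.0,0,0,1],[255,0,0,0.0,0,0,1],[255,0,0,0.0001,0,0,1],[255,0,0,0.0001,0,0,1],[255,0,0,0.0001,0,0,1],[255,0,0,0.0001,0,0,1],[255,0,0,0.0001,0,0,1],[255,0,0,0.0001,0,0,1]]]'

```text
clock: 7.57
position: [523.9, 101.4, 143.4]
ee_rot: [-0.236, 0.972, -0.001, 0.003]
contact_force: [-4.2, -2.6, 19.4]
gripper_width: 9.7
grasp_force: 63.6
```

```bash
python3 - <<'E'
exec(open("st.py").read())
w=cams.get_image("wrist");cv2.imwrite("pics/w3.png",w["frame"][130:330,220:420].repeat(3,0).repeat(3,1))
E
```

```text
7.57 [523.86 101.45 143.36] F [-4.2 -2.6 19.4] M [-0.533  1.365  0.041] w 9.7 gf 63.6 xang 207.27 [-0.2358  0.9718 -0.0012  0.0026]
```

View pics/w3.png

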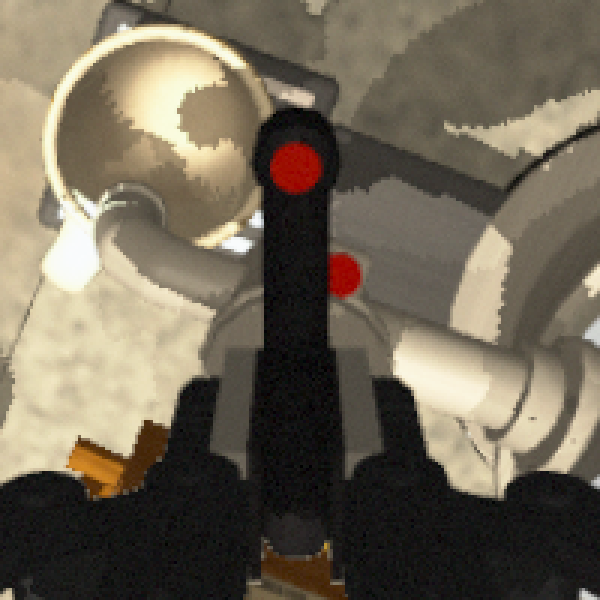

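The key is held firmly and turns with the hand. The mark at (343,272) still lies about 20° clockwise of the arm, which is at column 295.

>>> servo_tool --commands '[[[255,0,0.0003,0.0003,0,0,1],[255,0,0,0.0002,0,0,1],[255,0,0,0.0001,0,0,1],[255,0,0,0.0001,0,0,1],[255,0,0,0.0001,0,0,1],[255,0,0,0.0001,0,0,1],[255,0,0,0.0001,0,0,1],[255,0,0,0.0001,0,0,1]]]'

```text
clock: 8.28
position: [523.7, 101.7, 143.0]
ee_rot: [-0.167, 0.986, -0.001, 0.003]
contact_force: [-6.6, -1.1, 24.5]
gripper_width: 10.1
grasp_force: 64.5
```

```bash
python3 st.py
```

```text
8.28 [523.73 101.73 142.97] F [-6.6 -1.1 24.5] M [-0.561  2.05  -0.153] w 10.1 gf 64.5 xang 199.26 [-0.1673  0.9859 -0.0011  0.0027]
```

>>> servo_tool --commands '[[[255,0,0.0005,-0.0002,0,0,1],[255,0,0,0,0,0,1],[255,0,0,0,0,0,1],[255,0,0,0,0,0,1],[255,0,0,0,0,0,1],[255,0,0,0,0,0,1],[255,0,0,0,0,0,1],[255,0,0,0,0,0,1]]]'

```text
clock: 8.95
position: [523.7, 101.9, 143.2]
ee_rot: [-0.098, 0.995, -0.001, 0.003]
contact_force: [-6.2, -1.6, 23.5]
gripper_width: 9.9
grasp_force: 64.3
```

```bash
python3 - <<'E'
exec(open("st.py").read())
w=cams.get_image("wrist");cv2.imwrite("pics/w4.png",w["frame"][160:260,270:370].repeat(6,0).repeat(6,1))
c=w["frame"][140:260,280:380].astype(int);m=((c[...,2]>110)&(c[...,1]<60)&(c[...,0]<70)).astype(np.uint8)
n,l,st,ce=cv2.connectedComponentsWithStats(m)
P=[(st[i,4],(ce[i]+[280,140]).round(1)) for i in range(1,n)];print(P)
for a,p in P:
    if a>20: print(atz("wrist",p,159,w),atz("wrist",p,130,w))
E
```

```text
8.95 [523.68 101.93 143.19] F [-6.2 -1.6 23.5] M [-0.788  1.863  0.137] w 9.9 gf 64.3 xang 191.3 [-0.0985  0.9951 -0.0011  0.0028]
[(np.int32(204), array([317.8, 185.5]))]
[480.4029268   92.02622031 159.        ] [487.3155906   93.24264505 130.        ]
```

View pics/w4.png

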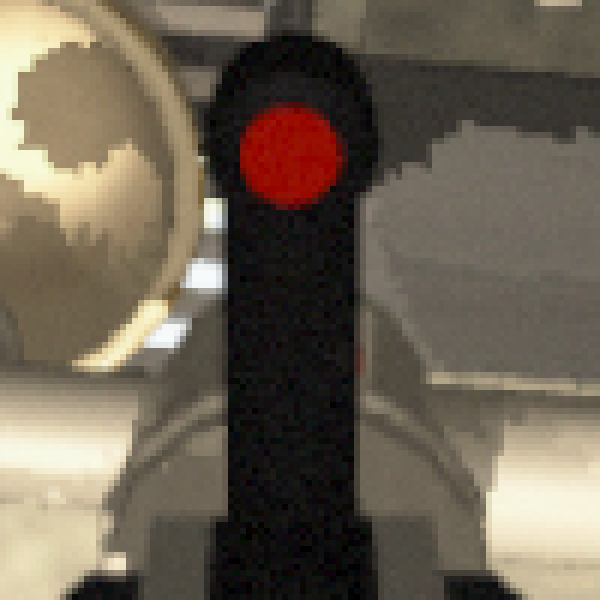

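```bash
python3 - <<'E'
from h import *
from scipy.spatial.transform import Rotation as R
s=arm.read_state();w=cams.get_image("wrist")
T=np.eye(4);T[:3,:3]=R.from_quat(s["ee_rot"]).as_matrix();T[:3,3]=s["position"];TC=np.linalg.inv(T)@w["T"]
img=cv2.imread("pics/w3.png")[1::3,1::3].astype(int);m=((img[...,2]>110)&(img[...,1]<60)&(img[...,0]<70)).astype(np.uint8)
n,l,st,ce=cv2.connectedComponentsWithStats(m);P=[ce[i]+[220,130] for i in range(1,n) if st[i,4]>20];print(P)
X=np.radians(207.27);T3=np.eye(4);T3[:3,:3]=R.from_quat([-.2358,.9718,-.0012,.0026]).as_matrix();T3[:3,3]=[523.86,101.45,143.36]
w3=dict(K=w["K"],T=T3@TC)
ax=np.array([524.3,100.8])
for z,p in zip((160,130),P):
    q=atz("wrist",p,z,w3)[:2];print(z,q,np.hypot(*(q-ax)),np.degrees(np.arctan2(*(q-ax)[::-1]))%360)
# top/scene views
b=cams.get_image("top")["frame"];a=cams.get_image("scene")["frame"]
r=lambda i:cv2.resize(i,(400,400),interpolation=cv2.INTER_CUBIC)
cv2.imwrite("pics/s5.png",np.hstack([r(a[175:245,290:360]),r(b[175:245,320:390])]))
E
```

```text
[array([317.99038462, 185.48076923]), array([334.112, 221.264])]
160 [484.78381605  80.02945935] 44.64240308481347 207.72736356587177
130 [504.89000495  99.97151526] 19.427668280355885 182.44409557972133
```

View pics/s5.png

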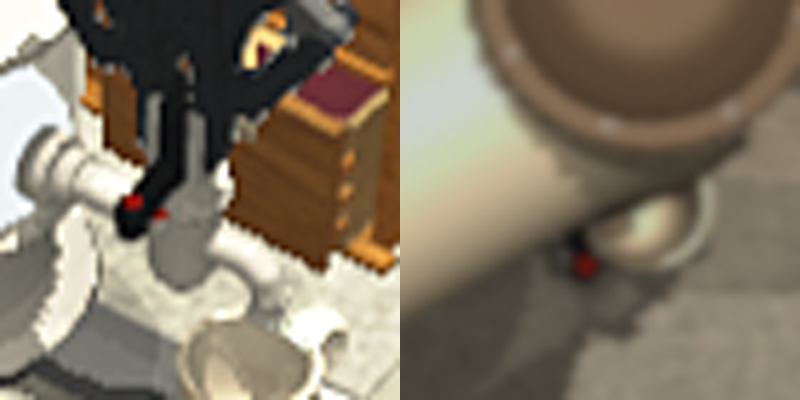

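The collar seems home, because lifting the command now lifts the reading with it. The dot's edge still peeks out at crop column 362, so about 8° is left. I'll turn on.

>>> servo_tool --commands '[[[255,0,0.0003,0,0,0,1],[255,0,0,0,0,0,1],[255,0,0,0,0,0,1],[255,0,0,0,0,0,1],[255,0,0,0,0,0,1],[255,0,0,0,0,0,1],[255,0,0,0,0,0,0]]]'

```text
clock: 9.73
position: [523.6, 102.1, 143.0]
ee_rot: [-0.046, 0.999, -0.001, 0.003]
contact_force: [-4.6, -4.0, 22.1]
gripper_width: 9.7
grasp_force: 64.2
```

```bash
python3 - <<'E'
exec(open("st.py").read())
w=cams.get_image("wrist");cv2.imwrite("pics/w6.png",w["frame"][160:260,270:370].repeat(6,0).repeat(6,1))
E
```

```text
9.73 [523.63 102.14 142.99] F [-4.6 -4.  22.1] M [-0.916  1.641 -0.062] w 9.7 gf 64.2 xang 185.31 [-0.0463  0.9989 -0.001   0.0028]
```

View pics/w6.png

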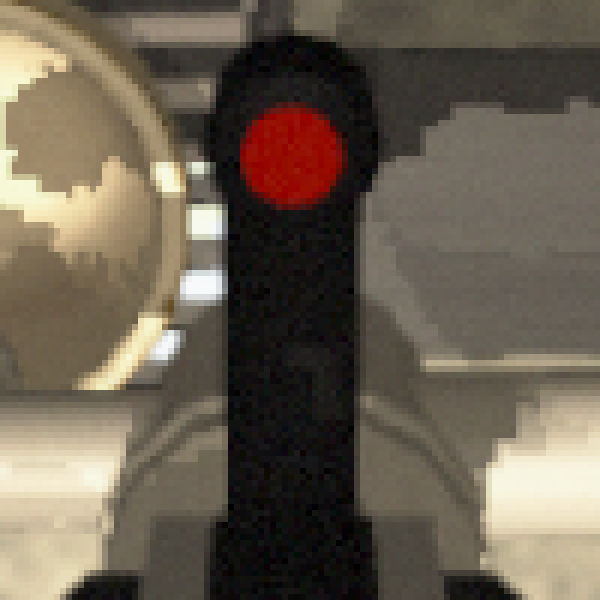

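>>> servo_tool --commands '[[[255,0,0,0.0003,0,0,0.5],[255,0,0,0.0002,0,0,0.5],[255,0,0,0,0,0,0.5]]]'

```text
clock: 10.03
position: [523.6, 102.2, 143.0]
ee_rot: [-0.034, 0.999, -0.001, 0.003]
contact_force: [-7.8, -2.5, 26.3]
gripper_width: 9.6
grasp_force: 64.7
```

```bash
python3 st.py
```

```text
10.03 [523.6  102.2  142.96] F [-7.8 -2.5 26.3] M [-0.639  2.32   0.072] w 9.6 gf 64.7 xang 183.89 [-0.0339  0.9994 -0.0011  0.0029]
```

>>> servo_tool --commands '[[[255,0,0,0,0,0,0],[255,0,0,0,0,0,0]]]'

```text
clock: 10.2
position: [523.7, 102.2, 143.0]
ee_rot: [-0.033, 0.999, -0.001, 0.003]
contact_force: [-5.1, -2.9, 24.7]
gripper_width: 9.9
grasp_force: 64.5
```

```bash
python3 st.py
```

```text
10.2 [523.68 102.22 142.98] F [-5.1 -2.9 24.7] M [-0.937  1.869 -0.118] w 9.9 gf 64.5 xang 183.83 [-0.0335  0.9994 -0.001   0.003 ]
```

>>> servo_tool --commands '[[[255,0.0002,-0.0001,-0.0005,0,0,0],[255,0.0002,-0.0001,-0.0005,0,0,0],[255,0.0001,-0.0001,-0.0005,0,0,0],[255,0,0,-0.0005,0,0,0],[255,0,0,0,0,0,0],[255,0,0,0,0,0,0]]]'

```text
clock: 10.7
position: [523.6, 102.2, 143.1]
ee_rot: [-0.033, 0.999, -0.001, 0.003]
contact_force: [-1.3, -1.9, 14.1]
gripper_width: 9.7
grasp_force: 63.0
```

```bash
python3 st.py
```

```text
10.7 [523.58 102.19 143.06] F [-1.3 -1.9 14.1] M [-0.842  0.408 -0.033] w 9.7 gf 63.0 xang 183.8 [-3.310e-02  9.994e-01 -6.000e-04  3.100e-03]
```

>>> servo_tool --commands '[[[255,0.0001,-0.0002,-0.0005,0,0,0],[255,0,-0.0002,-0.0005,0,0,0],[255,0,-0.0001,-0.0005,0,0,0],[255,0,0,-0.0005,0,0,0],[255,0,0,-0.0003,0,0,0],[255,0,0,0,0,0,0]]]'

```text
clock: 11.2
position: [523.4, 102.2, 143.2]
ee_rot: [-0.033, 0.999, 0.0, 0.003]
contact_force: [4.7, -2.3, 4.9]
gripper_width: 10.1
grasp_force: 61.6
```

```bash
python3 st.py
```

```text
11.2 [523.39 102.22 143.24] F [ 4.7 -2.3  4.9] M [-0.708 -1.377 -0.205] w 10.1 gf 61.6 xang 183.73 [-3.250e-02  9.995e-01  1.000e-04  2.700e-03]
```

>>> servo_tool --commands '[[[255,-0.0003,-0.0003,-0.0003,0,0,0],[255,-0.0004,-0.0003,-0.0003,0,0,0],[255,0,-0.0002,0,0,0,0],[255,0,0,0,0,0,0]]]'

```text
clock: 11.53
position: [523.4, 102.1, 143.2]
ee_rot: [-0.032, 0.999, 0.001, 0.002]
contact_force: [5.8, -0.5, 2.9]
gripper_width: 9.7
grasp_force: 61.4
```

```bash
python3 st.py
```

```text
11.53 [523.39 102.13 143.24] F [ 5.8 -0.5  2.9] M [ 0.051 -1.625 -0.225] w 9.7 gf 61.4 xang 183.72 [-3.250e-02  9.995e-01  6.000e-04  2.000e-03]
```

>>> servo_tool --commands '[[[255,-0.0005,0,-0.0002,0,0,0],[255,-0.0005,0,0,0,0,0],[255,-0.0002,0,0,0,0,0],[255,0,0,0,0,0,0]]]'

```text
clock: 11.87
position: [523.5, 102.1, 143.3]
ee_rot: [-0.032, 0.999, 0.0, 0.001]
contact_force: [3.1, 1.1, 4.2]
gripper_width: 10.1
grasp_force: 61.7
```

```bash
python3 st.py
```

```text
11.87 [523.46 102.09 143.27] F [3.1 1.1 4.2] M [ 0.386 -1.021 -0.183] w 10.1 gf 61.7 xang 183.72 [-3.250e-02  9.995e-01  4.000e-04  7.000e-04]
```

>>> servo_tool --commands '[[[255,-0.0006,-0.0002,-0.0004,0,0,0],[255,0,0,-0.0003,0,0,0],[255,0,0,0,0,0,0],[255,0,0,0,0,0,0]]]'

```text
clock: 12.2
position: [523.4, 102.0, 143.1]
ee_rot: [-0.033, 0.999, 0.0, -0.0]
contact_force: [2.3, 4.7, 0.5]
gripper_width: 9.9
grasp_force: 61.0
```

>>> servo_tool --commands '[[[130,0,0,0,0,0,0],[130,0,0,0,0,0,0],[130,0,0,0,0,0,0],[130,0,0,0,0,0,0],[130,0,0,0,0,0,0]]]'

```text
clock: 12.62
position: [522.7, 100.9, 143.1]
ee_rot: [-0.032, 0.999, -0.0, -0.001]
contact_force: [0.9, 0.4, -0.8]
gripper_width: 41.6
grasp_force: 0.0
```

>>> servo_tool --commands '[[[130,0,0,-0.01,0,0,0],[130,0,0,-0.02,0,0,0],[130,0,0,-0.03,0,0,0],[130,0,0,-0.03,0,0,0],[130,0,0,-0.03,0,0,0],[130,0,0,-0.03,0,0,0],[130,0,0,0,0,0,0],[130,0,0,0,0,0,0]]]'

```text
clock: 13.28
position: [524.1, 101.6, 296.3]
ee_rot: [-0.032, 0.999, 0.001, 0.002]
contact_force: [0.6, -0.1, -0.8]
gripper_width: 41.8
grasp_force: 0.0
```

```bash
python3 - <<'E'
exec(open("st.py").read())
import pickle
w=cams.get_image("wrist");pickle.dump(w,open("w7.pkl","wb"))
f=w["frame"];cv2.imwrite("pics/w7.png",cv2.resize(f[120:240,260:380],(600,600),interpolation=cv2.INTER_NEAREST))
c=f[120:240,260:380].astype(int);m=((c[...,2]>110)&(c[...,1]<70)&(c[...,0]<80)).astype(np.uint8)
n,l,st,ce=cv2.connectedComponentsWithStats(m)
for i in range(1,n):
    if st[i,4]>4:
        p=ce[i]+[260,120];print(st[i,4],p,atz("wrist",p,159,w),atz("wrist",p,130,w))
E
```

```text
13.28 [524.05 101.65 296.32] F [ 0.6 -0.1 -0.8] M [-0.008  0.059  0.028] w 41.8 gf 0.0 xang 183.71 [-0.0324  0.9995  0.0011  0.0023]
51 [318.47058824 145.56862745] [479.64992827  97.98447011 159.        ] [482.78642276  98.23527856 130.        ]
```

View pics/w7.png

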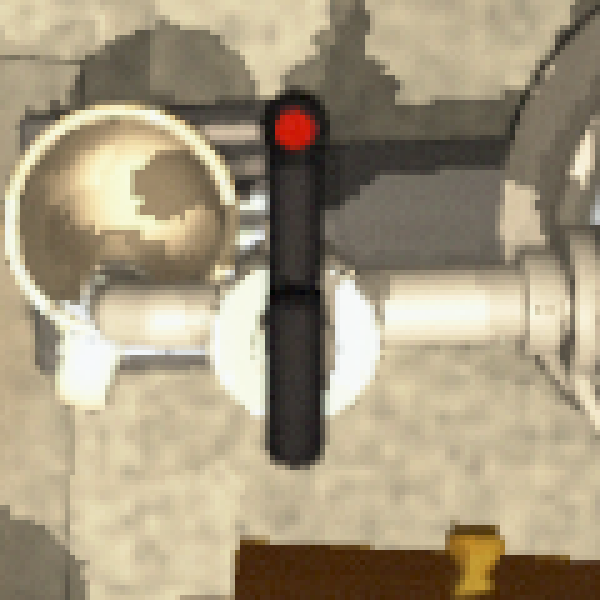

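The key stands upright in the picture: tip dot at (295,130), closed mark hidden beneath the arm, and arm square to the tap tube. It stayed down and put when released, and the hand is clear, so I'll hand the job in.

```bash
python3 -c "
from bench import ticket
print(ticket.job_done())"
```

```text
the job is handed in; nothing more can be done
None
```

I turned the tap key clockwise about 62°, mostly at 19–26 N down, until its long arm hid the red dot (my estimate: within about 3°). The collar bottomed out and the key stayed put on release; I touched nothing else and handed in at about 13 s, with no verdict returned.

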